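# Build, cover and log a stack of keyed sample cassettes

### The arm

A 6-joint arm with a two-finger parallel gripper is mounted at the origin on a cart in front of the work surface, level with it; the furniture and walls round the work are solid. World frame = base frame: x ahead of the robot, y to its left, z up, the work surface at z = 0. Lengths are in mm, angles in rad, forces in N, time in s.
With the tool pointing down it reaches from about 300 to 850 mm from the base axis. Payload 5.4 kg.
Tool frame: the origin (TCP) lies midway between the tips of the shut fingers; the grasp point (between the pads) lies 19 mm behind it; z points along the fingers, y is the line along which they close (so a half turn about z gives the same grasp; the last joint's range is limited). The gripper opens to 85 mm and grips with 20 to 120 N. Pads are 22 mm wide; open, the fingers measure 114 mm over their backs; the gripper's body (76 mm by 85 mm) begins 54 mm behind the grasp point. The pads swing forward as they close: fully open they stand 13 mm farther back than shut.
Start: joints at [0.944, 0.158, 1.597, -0, 1.386, -0.21], TCP at [232.789, 525.752, 231.299] pointing down, gripper open.
Joint ranges: [-2.91, 2.91], [-0.94, 2.29], [0.18, 2.7], [-1.29, 4.43], [0.17, 2.64], [-3, 3]. Speed limits (rad/s): [2.57, 2.57, 3.14, 3.14, 3.14, 3.14].

### API

Orientations are given as a rotation vector (axis times angle).
In Python, from bench import r gives the robot as it stands.
- The arm moves only by the shell command python3 -m crank 'ROWS' [FORCE]. ROWS is JSON, a list that holds one entry, the list of rows, each a list of 7 numbers: the shift along the tool's x, y, z in mm, then the turn, a rotation vector about the tool's x, y, z in degrees, then the finger opening in mm, from 0 to 85.4. A call has 1 to 12 rows; each row is the pose to reach, as a shift and turn from the pose commanded when the call began, along the tool's axes at that moment; what a row does not reach only later rows make up. A row lasts 1/10 s, in which the tool goes at most 50 mm and 8.59 degrees, less where a joint would pass 70% of its speed; a pose out of reach is approached as far as the arm can. A call with a gripper value outside its range is refused whole. The fingers move at their own pace and stop on an object; FORCE is the grip in N (left out, the last holds). Time passes only in rows, so rows that repeat a pose let the fingers close. It gives the time, the measured TCP pose, the force, the opening and the grip force at its end, in the units of the state.
- r.state(): the state, without advancing time (a new reading comes with each control period).
- r.read_camera(name): name is "scene" or "top" or "wrist"; returns a dict with "frame" (384x512x3 uint8, blue, green, red), "mtx" (3x3 intrinsics, pixels), "origin" and "rotation" of the camera in the world; the wrist camera has in their place "hand_eye" (4x4, takes a point from camera to tool coordinates, whose origin is the TCP and whose axes are the flange's). Camera axes: x right, y up, looking along -z (the intrinsics and any distortion apply to the point x, -y, -z); pixel columns grow to the right and rows downward; lengths in mm; the calibration is good to about 2 mm. The wrist camera is an equidistant fisheye: a pixel r from the principal point sees the ray r / f radians off the axis. A picture is of the moment at which its call begins: read the wrist's pose just before it. There is no depth.
- r.hand_in(): hands the job in; it is judged then, once.
Trained networks look in the newest picture that a camera, given by its name, has taken for a name from the list of things; names that differ only in an ending like _2 or _b are one class to them, and where a whole thing is asked for, a point or a joint stands for the part that bears it (a point fixed in the world has none). Each returns a list of dicts, best first, with "p" (0 to 1); they miss things now and then, are a little off and sometimes report something else, mostly with a low value. They report only what shows in the picture. A call takes as long as a camera call. They do not tell look-alikes from the thing itself.
- r.look_for(camera, name): "extent" ([left, top, right, bottom] in pixels, round what is visible of it).
- r.mark_of(camera, name): "at" ([row, column] in pixels: a listed point, or the origin of a listed thing).
The state is a dict: "time": time; "joint_positions": joint angles; "joint_velocities": joint speeds; "tau": joint torques, N m; "tool_pos": TCP position; "ee_rot": TCP orientation; "force": force on the tool from outside, world axes, zero at the start; "moment": the same for the moment, N m; "gripper_width": finger opening in mm; "finger_force": force on a finger pad.
Only numpy, scipy, OpenCV 4.12 (cv2) and the standard library are available. Lean on these libraries where they do the work, as an engineer would, in place of code of your own. Each camera call takes 0.05 s, during which the arm holds its last target. There are 200 camera calls.

### The job

Stack all the white sample cassettes standing on the bench (two or three of them, in any order) on the grey dock, orange end over orange end so that every lug drops into the notch below and each sits flat, then put the blue cover on top in the same way. After that take the barcode reader from its tray and hold it still for two seconds nose down about 6 cm above the middle of the cover's label, its wider side along the row of bars, then stand it back upright in its tray. Leave the beaker, bottle and vial alone.

Things in the scene. Friction and masses are not known exactly. Their poses are not given: they have to be found in the camera images.
- cassette_1_center (a point): White sample cassette, block 84 (x) x 44 (y) x 30 mm, vial caps showing in its top, standing on three 8 mm lugs (38 mm tall in all, 0.12 kg). Point: its centre, 19 mm above the lug tips. z up; x points to its orange end, which has one wide lug (20 mm, orange) under its middle; two narrow lugs (11 mm) under the corners of the other end. Notched top, see dock. May be absent.
- cassette_2_center (a point): Another white cassette, the same in every way as cassette_1 (point at its centre, 19 mm above the lug tips; x axis to its orange end); may be absent. Two or three of the cassettes are present.
- cassette_3_center (a point): Another white cassette, the same in every way as cassette_1 (point at its centre, 19 mm above the lug tips; x axis to its orange end); may be absent. Two or three of the cassettes are present.
- dock: Fixed dock: flange 116 x 70 mm, on it a grey 84 (x) x 44 (y) mm block, flat top at 22 mm. Its top and each cassette's: notches 10 mm deep for the lugs, 2 mm play, wide one at the orange end (+x) between orange posts. Turned the wrong way, a part stands 8 mm proud. Origin: underside centre. Seated cassette centres lie 33, 63, 93 mm above it.
- cover_center (a point): Blue cover of the stack: block 84 (x) x 44 (y) x 24 mm plus the same three 8 mm lugs under it (32 mm tall, 0.10 kg), with an orange bar on top at its wide-lug end. Point at its centre, 16 mm above the lug tips; x points to the orange end, z up. Seated on k cassettes in the dock its centre lies 30 + 30 k mm above the dock's origin.
- cover_label (a point): Centre of the white barcode label (58 mm along x, 30 mm wide, facing up) on top of the cover, 16 mm above cover_center; the row of bars runs along x, each bar along y.
- reader_center (a point): Barcode reader, 122 mm tall, 0.15 kg, standing on its nose: black head 66 (x) x 42 (y) x 34 mm with a red band below, grey handle 44 (x) x 32 (y) mm from 32 to 122 mm above the nose face. Point on its axis 61 mm above the nose face; z up along the handle. It reads out of its nose, along -z; its scan line runs along x, its wider side.
- reader_nose (a point): Centre of the reader's nose face (underside), 61 mm below reader_center; same axes.
- reader_tray: Fixed parking tray of the reader: open grey tray 92 (x) x 68 (y) x 14 mm, walls and floor 4 mm, inside 84 x 60 mm. Origin: centre of its underside on the bench. The reader stands in it, nose on the tray's floor, wider side along x.
- beaker: Bystander: glass beaker 66 mm wide, 87 mm tall; origin under its centre.
- clear_bottle: Bystander: clear bottle with black cap, 59 mm wide, 116 mm tall; origin under its centre.
- vial_a: Bystander: 20 ml crimp-capped vial, 22 mm wide, 78 mm tall; origin under its centre.
There are look-alikes about, which are no part of the job. Leave any turquoise look-alike of the part that bears cassette_3_center alone. What is shaped like the part that bears cassette_1_center but pink is not meant.

How it is judged:
By the outcome, as a careful person would: the job done as asked, in the order asked, and still so for the second after the job is handed in, with the robot touching nothing.
Of cassette_1, cassette_2, cassette_3 only 2 to 3 are there at a start; the rules pass over those that are not, and their reading is None.
At some moment in a run one of cassette_1, cassette_2, cassette_3, cover may be knocked a few centimetres aside while the robot is not near it.
It also fails if it takes over 210 s, if anything falls off the work surface, if the arm or the gripper's body presses on something with over 40 N, if the wrist force passes 120 N, or if a joint passes its speed limit or range.

## Working session

There is one attempt and no reset: what is moved stays moved. The work goes in short steps, Python scripts to look and compute and a shell command to move; the robot and the scene stay as the last step left them, time stands still between calls to the robot, and variables do not carry over. Pictures are saved under pics/ and viewed, at most 18 in all, crops included, and the job is handed in when it is done.

```bash
ls; mkdir -p pics
cat > h.py <<'E'
import numpy as np, cv2
from scipy.spatial.transform import Rotation as R
from bench import r
def cam(name):
    s=r.state(); c=r.read_camera(name)
    if name=="wrist":
        T=np.eye(4);T[:3,:3]=R.from_rotvec(s["ee_rot"]).as_matrix();T[:3,3]=s["tool_pos"]
        M=T@np.array(c["hand_eye"]); c["origin"]=M[:3,3]; c["rotation"]=M[:3,:3]
    c["name"]=name; return c
def ray(c,row,col):
    K=np.array(c["mtx"]); x=(col-K[0,2])/K[0,0]; y=(row-K[1,2])/K[1,1]
    if c["name"]=="wrist":
        t=np.hypot(x,y); k=np.sin(t)/t if t>1e-9 else 1
        d=np.array([x*k,-y*k,-np.cos(t)])
    else: d=np.array([x,-y,-1.])
    return np.array(c["origin"]), np.array(c["rotation"])@d
def at_z(c,row,col,z):
    o,d=ray(c,row,col); return o+d*(z-o[2])/d[2]
def tri(a,b):
    A=np.zeros((3,3));v=np.zeros(3)
    for o,d in (a,b):
        d=d/np.linalg.norm(d);P=np.eye(3)-np.outer(d,d);A+=P;v+=P@o
    p=np.linalg.solve(A,v)
    return p,np.mean([np.linalg.norm(np.cross(p-o,d/np.linalg.norm(d))) for o,d in (a,b)])
def proj(c,p):
    K=np.array(c["mtx"]);q=np.array(c["rotation"]).T@(np.array(p,float)-np.array(c["origin"]))
    x,y,z=q[0],-q[1],-q[2]
    if c["name"]=="wrist":
        h=np.hypot(x,y);t=np.arctan2(h,z);x,y=x/h*t,y/h*t
    else: x,y=x/z,y/z
    return K[1,1]*y+K[1,2],K[0,0]*x+K[0,2]
E
cat > a.py <<'E'
from h import *
cs={}
for n in("scene","top","wrist"):
    c=cs[n]=cam(n); cv2.imwrite(f"pics/{n}0.png",c["frame"]); print(n,np.round(c["origin"]),np.round(c["rotation"],2).tolist(),np.round(c["mtx"],1).tolist(),[k for k in c])
Z={"cassette_1_center":19,"cover_center":16,"cover_label":32,"dock":0,"reader_center":65,"reader_nose":4,"reader_tray":0,"beaker":0,"clear_bottle":0,"vial_a":0}
for k,z in Z.items():
    for n in("scene","top"):
        for d in r.mark_of(n,k):
            if d["p"]>.2: print(k,n,round(d["p"],2),np.round(d["at"]),np.round(at_z(cs[n],*d["at"],z)))
im=np.hstack([cs["scene"]["frame"],cs["top"]["frame"]])
print(r.state()["time"], r.state()["ee_rot"])
E
python3 a.py
```

```text
pics
scene [ 12. -82. 621.] [0.8, -0.49, -0.97] [[423.4, 0.0, 250.4], [0.0, 423.4, 186.2], [0.0, 0.0, 1.0]] ['frame', 'mtx', 'origin', 'rotation', 'name']
top [412. 238. 902.] [0.19, -0.16, -1.42] [[377.3, 0.0, 261.0], [0.0, 377.3, 185.3], [0.0, 0.0, 1.0]] ['frame', 'mtx', 'origin', 'rotation', 'name']
wrist [163. 556. 373.] [[0.4, -0.87, -0.27], [0.91, 0.39, 0.12], [-0.0, -0.29, 0.96]] [[297.3, 0.0, 257.0], [0.0, 297.3, 188.1], [0.0, 0.0, 1.0]] ['frame', 'mtx', 'hand_eye', 'origin', 'rotation', 'name']Traceback (most recent call last):
  File "a.py", line 9, in <module>
    if d["p"]>.2: print(k,n,round(d["p"],2),np.round(d["at"]),np.round(at_z(cs[n],*d["at"],z)))
                                                                       ~~~~^^^^^^^^^^^^^^^^^^
  File "h.py", line 18, in at_z
    o,d=ray(c,row,col); return o+d*(z-o[2])/d[2]
                                            ~^^^
IndexError: invalid index to scalar variable.
```

Rotation is a rotation vector there.

```bash
sed -i 's/    c\["name"\]=name; return c/    c["rotation"]=np.array(c["rotation"]); c["name"]=name\n    if c["rotation"].ndim==1: c["rotation"]=R.from_rotvec(c["rotation"]).as_matrix()\n    return c/' h.py
python3 a.py | grep -v hand_eye; python3 -c "
import cv2,numpy as np
a=[cv2.imread(f'pics/{n}0.png') for n in('scene','top')]
for n,i in zip(('scene','top'),a): cv2.imwrite(f'pics/{n}0b.png',cv2.resize(i,(800,600),interpolation=cv2.INTER_CUBIC))"
```

```text
scene [ 12. -82. 621.] [[0.49, 0.53, -0.69], [-0.87, 0.32, -0.38], [0.02, 0.78, 0.62]] [[423.4, 0.0, 250.4], [0.0, 423.4, 186.2], [0.0, 0.0, 1.0]] ['frame', 'mtx', 'origin', 'rotation', 'name']
top [412. 238. 902.] [[0.15, 0.96, -0.22], [-0.99, 0.14, -0.04], [-0.0, 0.23, 0.97]] [[377.3, 0.0, 261.0], [0.0, 377.3, 185.3], [0.0, 0.0, 1.0]] ['frame', 'mtx', 'origin', 'rotation', 'name']
cassette_1_center scene 0.97 [204. 162.] [527. 416.  19.]
cassette_1_center scene 0.62 [256. 312.] [553.  77.  19.]
cassette_1_center top 0.95 [215. 191.] [517. 422.  19.]
cassette_1_center top 0.71 [220. 337.] [557.  80.  19.]
cover_center scene 0.66 [270. 235.] [452. 186.  16.]
cover_center scene 0.58 [196. 211.] [605. 343.  16.]
cover_center top 0.58 [258. 287.] [453. 184.  16.]
cover_label scene 0.77 [266. 242.] [453. 173.  32.]
cover_label scene 0.35 [197. 210.] [587. 332.  32.]
cover_label top 0.59 [258. 289.] [452. 181.  32.]
dock scene 0.57 [268. 178.] [412. 289.   0.]
dock top 0.9 [270. 240.] [411. 289.   0.]
reader_center scene 0.81 [198. 211.] [553. 303.  65.]
reader_center top 0.95 [206. 241.] [548. 305.  65.]
reader_center top 0.72 [124. 284.] [758. 235.  65.]
reader_nose scene 0.57 [221. 211.] [549. 305.   4.]
reader_nose scene 0.52 [195. 210.] [620. 355.   4.]
reader_nose top 0.73 [127. 283.] [776. 239.   4.]
reader_tray scene 0.67 [218. 214.] [564. 306.   0.]
reader_tray top 0.55 [208. 243.] [557. 305.   0.]
reader_tray top 0.31 [212. 244.] [547. 301.   0.]
beaker scene 0.59 [180. 288.] [769. 229.   0.]
beaker top 0.61 [129. 284.] [772. 235.   0.]
clear_bottle scene 0.59 [172. 195.] [678. 438.   0.]
clear_bottle top 0.93 [153. 198.] [676. 439.   0.]
vial_a scene 0.85 [175. 240.] [727. 338.   0.]
vial_a top 0.6 [135. 242.] [739. 338.   0.]
1.35 [-6.49904650e-01 -3.07362362e+00 -6.14485718e-05]
```

View pics/top0b.png

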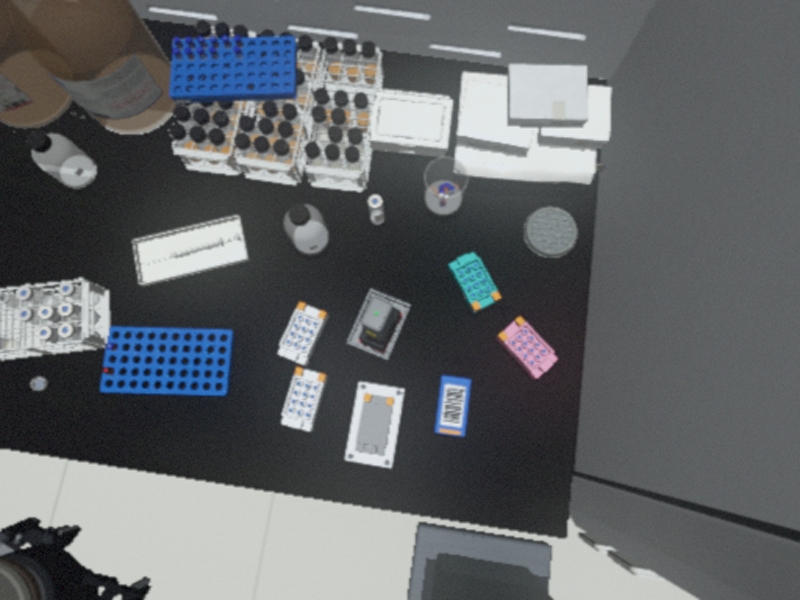

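View pics/scene0b.png

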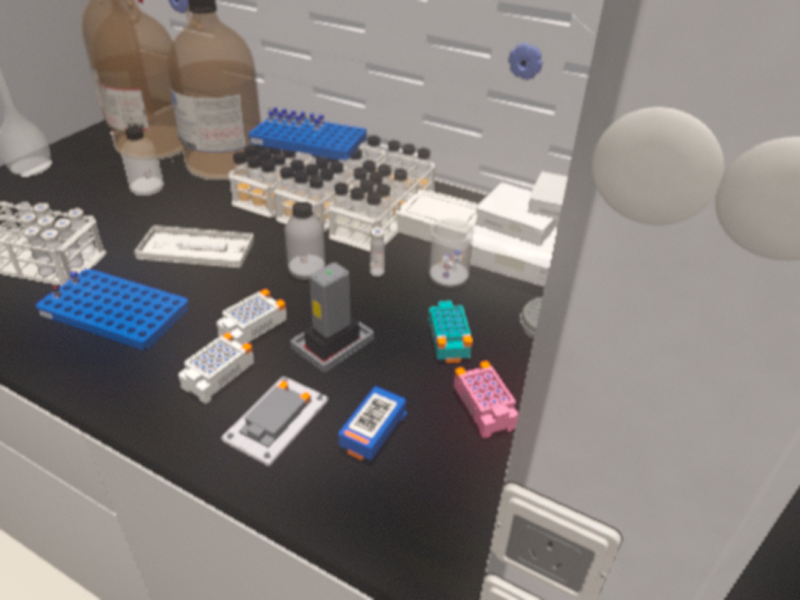

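Top view (800-px picture): white cassettes stand at (302,331) and (303,398), the dock at (375,425) with its orange posts pointing up, the cover at (453,405) with its orange end down, and the reader and tray at (380,322). The turquoise (475,281) and pink (528,348) parts are look-alikes and not meant. Only the two white ones fit the description.

Next I bring the wrist camera over the work.

```bash
cat > go.py <<'E'
# usage: go.py x y z [yaw_of_tool_y_deg]: shift/turn in tool axes to reach it, tool down
from h import *
import sys
a=list(map(float,sys.argv[1:])); s=r.state(); T=R.from_rotvec(s["ee_rot"])
d=T.inv().apply(np.array(a[:3])-s["tool_pos"]); y=T.as_matrix()[:,1]; 
cur=np.degrees(np.arctan2(y[1],y[0])); yaw=cur
if len(a)>3:
    yaw=a[3]
    while yaw-cur>90: yaw-=180
    while yaw-cur<-90: yaw+=180
c,q=np.cos(np.radians(yaw)),np.sin(np.radians(yaw))
G=np.array([[-q,c,0],[c,q,0],[0,0,-1.]]); G[:,0]=np.cross(G[:,1],G[:,2])
print("shift",np.round(d,1),"turn",np.round(np.degrees((T.inv()*R.from_matrix(G)).as_rotvec()),2),"yaw",round(cur,1),"->",round(yaw,1),"t",s["time"],"j6",round(s["joint_positions"][5],2))
E
python3 go.py 450 250 300; python3 go.py 450 370 300
```

```text
shift [-310.3 -164.2  -68.7] turn [ 0. -0.  0.] yaw 66.1 -> 66.1 t 1.35 j6 -0.21
shift [-261.7  -54.5  -68.7] turn [ 0. -0.  0.] yaw 66.1 -> 66.1 t 1.35 j6 -0.21
```

```bash
cat > b.py <<'E'
from h import *
import sys,pickle
c=cam("wrist"); c["marks"]={}
for k in("cassette_1_center","cover_center","cover_label","dock","reader_center","reader_nose","reader_tray"):
    c["marks"][k]=[(d["p"],d["at"]) for d in r.mark_of("wrist",k) if d["p"]>.25]
c["ext"]={k:[(d["p"],d["extent"]) for d in r.look_for("wrist",k) if d["p"]>.25] for k in("cassette_1_center","cover_center","dock","reader_center")}
pickle.dump(c,open(f"{sys.argv[1]}.pkl","wb")); cv2.imwrite(f"pics/{sys.argv[1]}.png",c["frame"])
cv2.imwrite(f"pics/{sys.argv[1]}b.png",cv2.resize(c["frame"],(800,600),interpolation=cv2.INTER_CUBIC))
E
python3 -m crank '[[[-262,-55,-69,0,0,0,85],[-262,-55,-69,0,0,0,85],[-262,-55,-69,0,0,0,85],[-262,-55,-69,0,0,0,85],[-262,-55,-69,0,0,0,85],[-262,-55,-69,0,0,0,85],[-262,-55,-69,0,0,0,85],[-262,-55,-69,0,0,0,85],[-262,-55,-69,0,0,0,85],[-262,-55,-69,0,0,0,85]]]'
python3 b.py w1
python3 -m crank '[[[-49,-110,0,0,0,0,85],[-49,-110,0,0,0,0,85],[-49,-110,0,0,0,0,85],[-49,-110,0,0,0,0,85],[-49,-110,0,0,0,0,85],[-49,-110,0,0,0,0,85]]]'
python3 b.py w2
python3 - <<'E'
from h import *
import pickle
a,b=[pickle.load(open(f"w{i}.pkl","rb")) for i in(1,2)]
for k in a["marks"]:
    for p,m in a["marks"][k]:
        for q,n in b["marks"][k]:
            x,e=tri(ray(a,*m),ray(b,*n))
            if e<8: print(k,round(p,2),round(q,2),np.round(m),np.round(n),np.round(x,1),round(e,1))
E
```

```text
time: 2.35
tool_pos: [448.9, 370.2, 299.8]
ee_rot: [-0.647, -3.073, 0.001]
force: [-1.0, 0.3, -0.1]
gripper_width: 85.1
finger_force: 0.0
time: 3.55
tool_pos: [450.3, 249.8, 300.3]
ee_rot: [-0.649, -3.074, -0.001]
force: [0.5, -0.2, 1.1]
gripper_width: 85.2
finger_force: 0.0
cassette_1_center 0.61 0.88 [184. 309.] [155. 376.] [530.8 422.4  -1.5] 0.3
cassette_1_center 0.61 0.82 [184. 309.] [251. 189.] [293.  388.5 674.4] 6.6
cassette_1_center 0.58 0.88 [273. 132.] [155. 376.] [421.3 316.4 332. ] 3.1
cassette_1_center 0.58 0.82 [273. 132.] [251. 189.] [545.7  90.6  38.7] 0.3
cover_center 0.62 0.59 [200. 148.] [168. 214.] [446.  181.4  17.9] 0.5
cover_label 0.98 0.93 [205. 144.] [176. 210.] [451.7 172.7  20.9] 1.6
dock 0.82 0.89 [146. 200.] [115. 273.] [408.7 292.8   2.3] 1.7
reader_center 0.75 0.58 [244. 245.] [211. 322.] [556.5 303.4  58.4] 0.5
reader_nose 0.76 0.74 [226. 242.] [198. 313.] [550.2 299.7  11.6] 1.4
```

View pics/w2b.png

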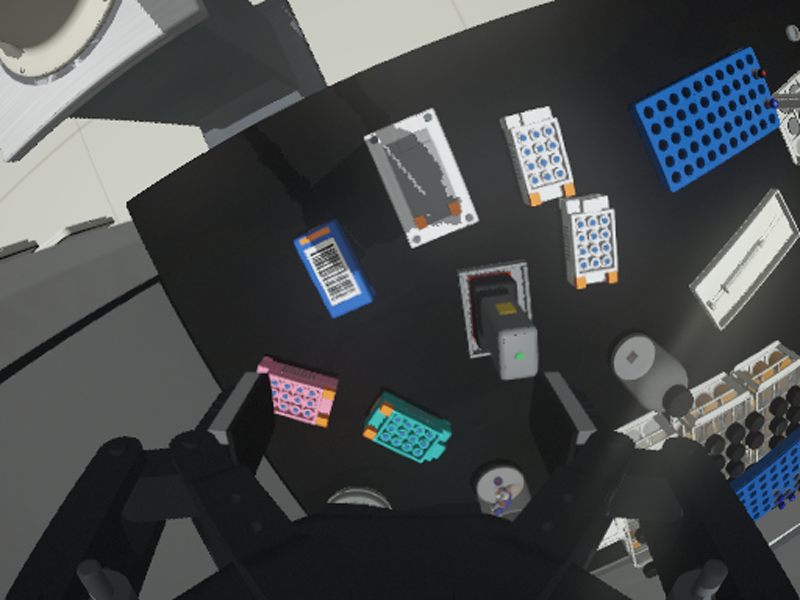

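The wrist view shows the cassettes at (540,155) and (592,243), the dock at (420,178), the cover at (333,268) and the reader at (505,320). Next I fit model silhouettes to these objects in both views.

```bash
cat > fit.py <<'E'
from h import *
from scipy.optimize import minimize
from scipy.ndimage import gaussian_filter
def box(lx,ly,z0,z1,cx=0,cy=0): return [(cx+sx*lx/2,cy+sy*ly/2,z) for sx in(-1,1) for sy in(-1,1) for z in(z0,z1)]
# z relative to underside (lug tips)
M={"cassette":np.array(box(84,44,8,38)+box(10,20,0,8,35)+box(10,11,0,8,-36,16)+box(10,11,0,8,-36,-16)),
"cover":np.array(box(84,44,8,32)+box(10,20,0,8,35)+box(10,11,0,8,-36,16)+box(10,11,0,8,-36,-16)),
"dock":np.array(box(116,70,0,4)+box(84,44,4,22)),"tray":np.array(box(92,68,0,14))}
def seg(c,kind,seed):
    f=c["frame"]; h=cv2.cvtColor(f,cv2.COLOR_BGR2HSV)
    m=(h[...,2]>80).astype(np.uint8)
    n,l=cv2.connectedComponents(m,connectivity=4); s=np.zeros_like(m)
    cand=l[max(int(seed[0])-12,0):int(seed[0])+13,max(int(seed[1])-12,0):int(seed[1])+13]; v=np.bincount(cand[cand>0]).argmax()
    p=cv2.findNonZero((l==v).astype(np.uint8)); cv2.fillConvexPoly(s,cv2.convexHull(p),1)
    return s,int((l==v).sum())
def sil(c,kind,q):
    x,y,z,w=q; P=R.from_euler("z",w).apply(M[kind])+[x,y,z]
    return np.float32([proj(c,p)[::-1] for p in P])
def render(c,kind,q):
    s=np.zeros(c["frame"].shape[:2],np.uint8)
    cv2.fillConvexPoly(s,np.int32(np.round(cv2.convexHull(sil(c,kind,q))*16)),255,cv2.LINE_AA,4)
    return s/255.
def fit(cs,kind,q0,z=None):
    S=[gaussian_filter(seg(c,kind,proj(c,[q0[0],q0[1],15]))[0].astype(float),1) for c in cs]
    def cost(v):
        q=[v[0],v[1],(v[2]*1 if z is None else z),v[-1]/50]
        return sum(((gaussian_filter(render(c,kind,q),1)-s)**2).sum() for c,s in zip(cs,S))
    best=None
    for w in (q0[3],q0[3]+.3,q0[3]-.3):
        v0=np.array([q0[0],q0[1]]+([q0[2]] if z is None else [])+[w*50],float)
        o=minimize(cost,v0,method="Nelder-Mead",options=dict(initial_simplex=np.vstack([v0]+[v0+8*e for e in np.eye(len(v0))]),xatol=.05,fatol=.2,maxiter=300))
        if best is None or o.fun<best.fun: best=o
    v=best.x; return np.round(np.r_[v[:-1],np.degrees(v[-1]/50)],1),round(best.fun,1),[int(s.sum()) for s in S]
E
python3 - <<'E'
from fit import *
import pickle
a,b=[pickle.load(open(f"w{i}.pkl","rb")) for i in(1,2)]
def w2(u,v): return at_z(b,v*.64,u*.64,20)
A=w2(540,155);B=w2(592,243);print(A,B)
def yaw(p,q): d=w2(*q)-w2(*p); return np.arctan2(d[1],d[0])
for n,k,p,y in(("A","cassette",A,yaw((525,115),(553,195))),("B","cassette",B,yaw((587,203),(597,280))),("cover","cover",w2(333,268),yaw((350,310),(316,235))),("dock","dock",w2(420,178),yaw((405,125),(440,215))),("tray","tray",w2(495,308),yaw((485,265),(500,355)))):
    for cs in([a,b],[b]):
        z=None if len(cs)==2 else 0
        print(n,"guess yaw",round(np.degrees(y)),fit(cs,k,[p[0],p[1],0,y],z))
E
```

```text
[428.09347807 398.97049328  20.        ] [526.82565054 419.49683858  20.        ]
A guess yaw -2 (array([467.1, 398.7,  48.3,   7.5]), np.float64(5009.9), [5397, 5166])
A guess yaw -2 (array([448.1, 399.7,  -0.9]), np.float64(2708.7), [5166])
B guess yaw -10 (array([467.6, 399.2,  46.9,   7.1]), np.float64(5011.3), [5397, 5166])
B guess yaw -10 (array([4.476e+02, 4.006e+02, 3.000e-01]), np.float64(2709.8), [5166])
cover guess yaw 178 (array([451.1, 176.6,  -4.7, 181.5]), np.float64(199.5), [1523, 1875])
cover guess yaw 178 (array([450.3, 178.9, 181.4]), np.float64(43.2), [1875])
dock guess yaw -2 (array([407.1, 289.1,   4.4,  -1. ]), np.float64(8.8), [3595, 3922])
dock guess yaw -2 (array([407.3, 289.4,  -1.1]), np.float64(7.3), [3922])
tray guess yaw -11 (array([ 2268.6,   652.9, -4189.5,  2061.2]), np.float64(121.1), [91, 91])
tray guess yaw -11 (array([605.3, 304.6,  15. ]), np.float64(2147.2), [91])
```

```bash
python3 go.py 430 399 170 88
```

```text
shift [ 79.3 128.9 130.3] turn [ -0.    -0.   -21.88] yaw 66.1 -> 88.0 t 4.15 j6 -0.88
```

```bash
python3 -m crank '[[[79,129,130,0,0,-22,85],[79,129,130,0,0,-22,85],[79,129,130,0,0,-22,85],[79,129,130,0,0,-22,85],[79,129,130,0,0,-22,85],[79,129,130,0,0,-22,85],[79,129,130,0,0,-22,85]]]'
cat > m.py <<'E'
# m.py name kind x y yawdeg z : fresh wrist picture, fit at underside height z
from fit import *
import sys
n,k=sys.argv[1:3]; x,y,w,z=map(float,sys.argv[3:7]); c=cam("wrist")
cv2.imwrite(f"pics/{n}.png",c["frame"]); q,e,ar=fit([c],k,[x,y,z,np.radians(w)],z); print(n,q,e,ar)
v=c["frame"].copy(); cv2.polylines(v,[np.int32(cv2.convexHull(sil(c,k,[q[0],q[1],z,np.radians(q[2])])))],True,(0,0,255)); cv2.imwrite(f"pics/{n}_o.png",cv2.resize(v,(800,600)))
E
python3 m.py A1 cassette 430 399 -2 0
```

```text
time: 4.85
tool_pos: [431.5, 398.7, 171.9]
ee_rot: [0.053, 3.139, 0.002]
force: [-0.9, -0.0, 0.6]
gripper_width: 84.8
finger_force: 0.0
A1 [431.8 399.2  -1.6] 5254.6 [9749]
```

View pics/A1_o.png

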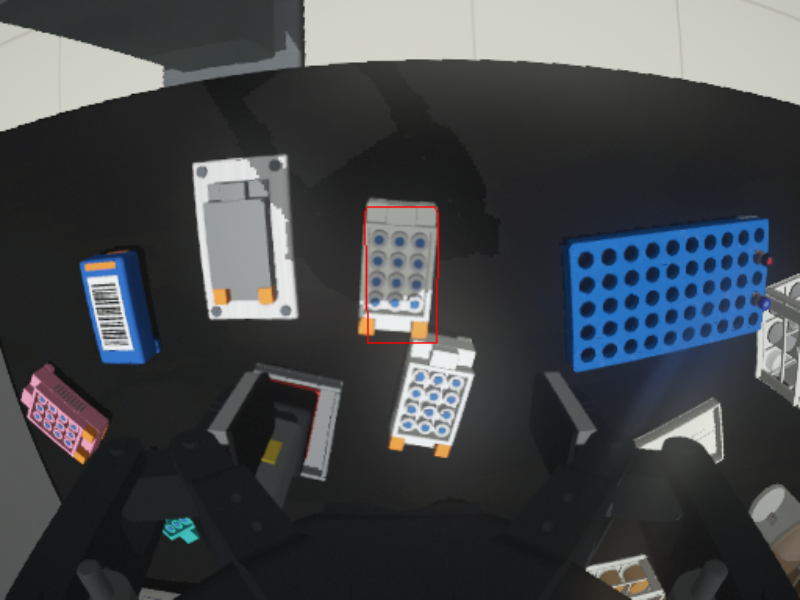

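The outlined fit is disturbed because cassette A (400,268) touches cassette B (432,398) in the image mask. I'll fit inside a region around the estimate.

```bash
cat >> fit.py <<'E'
def fitroi(c,kind,q0,z):
    h=cv2.cvtColor(c["frame"],cv2.COLOR_BGR2HSV); m=(h[...,2]>75).astype(np.uint8)
    m=cv2.morphologyEx(m,cv2.MORPH_CLOSE,np.ones((5,5)))
    q=np.array([q0[0],q0[1],np.radians(q0[2])*50],float)
    f=lambda v:render(c,kind,[v[0],v[1],z,v[2]/50])
    for d in(12,8,5,5):
        roi=cv2.dilate((f(q)>.1).astype(np.uint8),np.ones((2*d+1,)*2)); s=gaussian_filter((m*roi).astype(float),1)
        o=minimize(lambda v:((roi*(gaussian_filter(f(v),1)-s))**2).sum(),q,method="Nelder-Mead",options=dict(initial_simplex=np.vstack([q]+[q+5*e for e in np.eye(3)]),xatol=.05,fatol=.2,maxiter=200)); q=o.x
    return np.round([q[0],q[1],np.degrees(q[2]/50)],1),round(o.fun,1)
E
cat > m.py <<'E'
# m.py name kind x y yawdeg z : fresh wrist picture (or saved), fit at underside height z
from fit import *
import sys,pickle,os
n=sys.argv[1]; f=n+".pkl"
if os.path.exists(f): c=pickle.load(open(f,"rb"))
else: c=cam("wrist"); pickle.dump(c,open(f,"wb"))
v=c["frame"].copy()
for i in range(2,len(sys.argv),5):
    k=sys.argv[i]; x,y,w,z=map(float,sys.argv[i+1:i+5])
    q,e=fitroi(c,k,[x,y,w],z); print(n,k,q,e)
    cv2.polylines(v,[np.int32(cv2.convexHull(sil(c,k,[q[0],q[1],z,np.radians(q[2])])))],True,(0,0,255))
cv2.imwrite(f"pics/{n}_o.png",cv2.resize(v,(800,600)))
E
python3 m.py A2 cassette 425 400 3 0 cassette 522 421 -12 0 dock 407 289 -1 0 cover 450 179 181 0
```

```text
A2 cassette [427.1 396.   -6.1] 175.4
A2 cassette [520.6 416.8 -12.5] 233.9
A2 dock [407.4 287.   -0.8] 8.2
A2 cover [450.7 173.9 185.3] 503.9
```

View pics/A2_o.png

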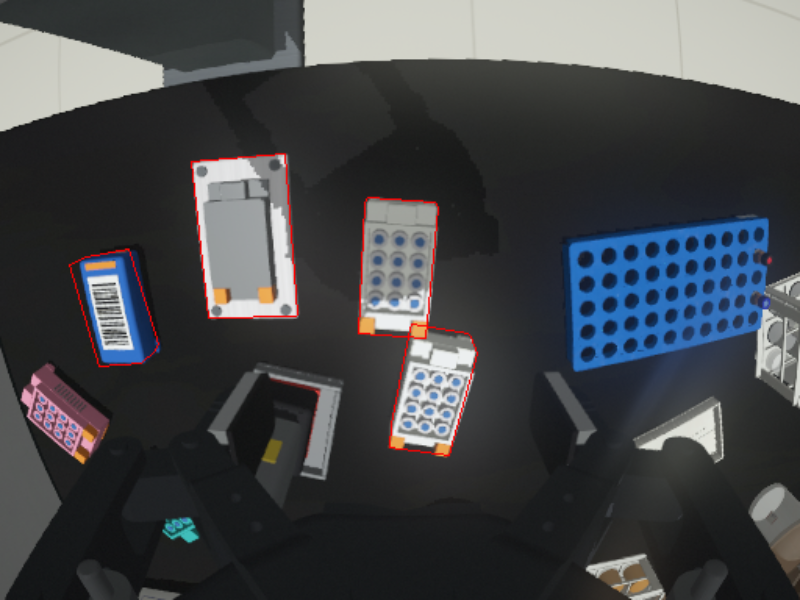

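The outlines now sit on both cassettes (396,265 and 432,390) and on the dock. Next I grasp A.

```bash
python3 go.py 427 396 9 84
```

```text
shift [  5.2  -3.  163.3] turn [0.1  0.17 4.04] yaw 88.0 -> 84.0 t 4.95 j6 -1.0
```

```bash
python3 -m crank '[[[5,-3,50,0,0,4,85],[5,-3,100,0,0,4,85],[5,-3,130,0,0,4,85],[5,-3,150,0,0,4,85],[5,-3,163,0,0,4,85],[5,-3,163,0,0,4,30],[5,-3,163,0,0,4,30],[5,-3,163,0,0,4,30],[5,-3,163,0,0,4,30],[5,-3,163,0,0,4,30],[5,-3,163,0,0,4,30],[5,-3,163,0,0,4,30]]]' 40
python3 -m crank '[[[0,0,0,0,0,0,30],[0,0,0,0,0,0,30],[0,0,-30,0,0,0,30],[0,0,-70,0,0,0,30],[0,0,-110,0,0,0,30],[0,0,-110,0,0,0,30],[0,0,-110,0,0,0,30]]]'
python3 go.py 407 289 122 89.2
```

```text
time: 6.15
tool_pos: [426.9, 397.0, 9.5]
ee_rot: [0.161, 3.134, 0.003]
force: [-0.7, -0.3, 7.5]
gripper_width: 43.2
finger_force: 41.7
time: 6.85
tool_pos: [425.8, 396.5, 118.5]
ee_rot: [0.161, 3.135, 0.002]
force: [-0.3, -0.1, -1.9]
gripper_width: 43.6
finger_force: 41.4
shift [   7.7 -108.9   -3.6] turn [ 0.09  0.12 -5.07] yaw 84.1 -> 89.2 t 6.85 j6 -0.93
```

```bash
python3 m.py H1 cassette 426 396.5 -6 109 dock 407 288 -1 0; python3 go.py 426 396 0
```

```text
H1 cassette [426.6 396.5  -5.8] 1834.0
H1 dock [407.3 286.6  -0.9] 65.3
shift [ -1.3   0.4 116.7] turn [-0.03 -0.05 -0.  ] yaw 84.1 -> 84.1 t 6.9 j6 -0.93
```

View pics/H1_o.png

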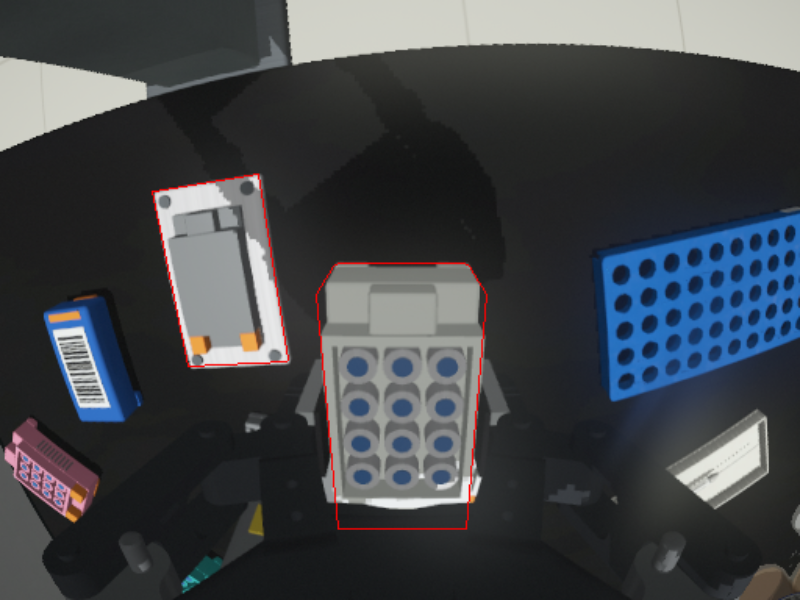

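The held cassette (404,390) sits centred between the fingers. I'll look at the dock from straight behind before placing it.

```bash
python3 go.py 480 288 175 89.2
```

```text
shift [ -66.  -101.6  -58.3] turn [-0.03 -0.05 -5.08] yaw 84.1 -> 89.2 t 6.9 j6 -0.93
```

```bash
python3 -m crank '[[[0,-30,-58,0,0,-5,30],[-66,-102,-58,0,0,-5,30],[-66,-102,-58,0,0,-5,30],[-66,-102,-58,0,0,-5,30],[-66,-102,-58,0,0,-5,30],[-66,-102,-58,0,0,-5,30]]]'
python3 m.py H2 dock 407 288 -1 0; python3 go.py 407 288 130 89.2
```

```text
time: 7.5
tool_pos: [479.0, 288.1, 173.4]
ee_rot: [-0.024, -3.138, 0.001]
force: [-0.2, 0.1, -0.8]
gripper_width: 43.1
finger_force: 41.6
H2 dock [406.8 288.9  -0.9] 10.8
shift [71.8 -1.5 43.9] turn [-0.03 -0.17 -0.01] yaw 89.2 -> 89.2 t 7.55 j6 -1.23
```

View pics/H2_o.png

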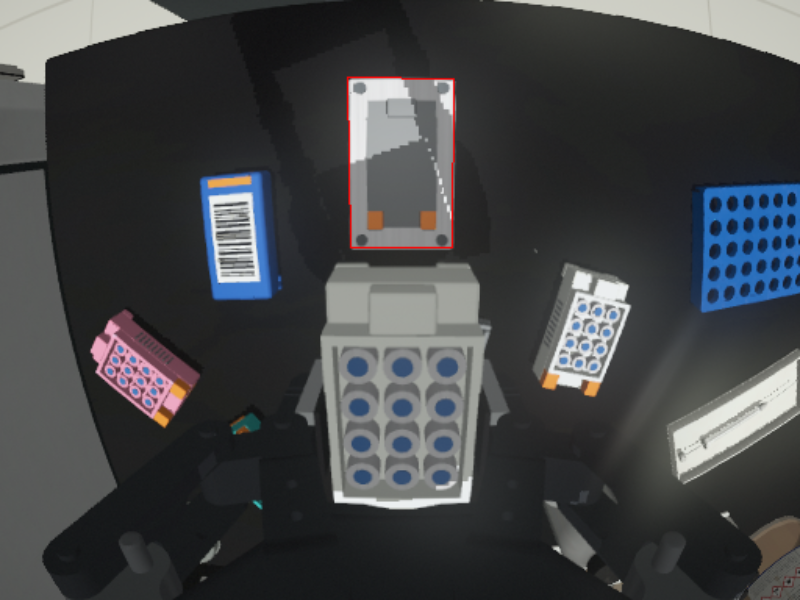

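```bash
python3 -m crank '[[[72,-1,20,0,0,0,30],[72,-1,70,0,0,0,30],[72,-1,114,0,0,0,30],[72,-1,114,0,0,0,30],[72,-1,114,0,0,0,30],[72,-1,114,0,0,0,30]]]'
python3 go.py 407 288.7 24 89.1
```

```text
time: 8.15
tool_pos: [410.6, 289.1, 63.8]
ee_rot: [0.023, 3.137, 0.003]
force: [-0.0, 1.2, -0.2]
gripper_width: 43.2
finger_force: 41.7
shift [ 3.8 -0.5 39.7] turn [0.09 0.23 0.05] yaw 89.1 -> 89.1 t 8.15 j6 -1.18
```

```bash
python3 -m crank '[[[0,0,0,0,0,0,30],[0,0,0,0,0,0,30]]]'
python3 go.py 407 288.7 24 89.1
```

```text
time: 8.35
tool_pos: [410.4, 288.6, 63.4]
ee_rot: [0.024, 3.138, 0.002]
force: [0.1, -0.2, -2.1]
gripper_width: 43.5
finger_force: 41.7
shift [ 3.5 -0.  39.4] turn [0.09 0.21 0.01] yaw 89.1 -> 89.1 t 8.35 j6 -1.18
```

```bash
python3 -m crank '[[[3.5,0,10,0,0,0,30],[3.5,0,18,0,0,0,30],[3.5,0,24,0,0,0,30],[3.5,0,28,0,0,0,30],[3.5,0,30,0,0,0,30],[3.5,0,32,0,0,0,30],[3.5,0,34,0,0,0,30],[3.5,0,36,0,0,0,30],[3.5,0,38,0,0,0,30],[3.5,0,40,0,0,0,30],[3.5,0,40,0,0,0,30]]]'
```

```text
time: 9.45
tool_pos: [405.1, 288.1, 23.5]
ee_rot: [-0.023, -3.14, 0.001]
force: [-10.0, -5.0, 20.2]
gripper_width: 43.5
finger_force: 44.4
```

```bash
python3 -m crank '[[[0,0,0,0,0,0,60],[0,0,0,0,0,0,85],[0,0,0,0,0,0,85],[0,0,0,0,0,0,85],[0,0,-40,0,0,0,85],[0,0,-80,0,0,0,85],[0,0,-120,0,0,0,85],[0,0,-150,0,0,0,85],[0,0,-150,0,0,0,85]]]'
python3 go.py 522 418 172 77.5
```

```text
time: 10.35
tool_pos: [408.1, 289.3, 176.4]
ee_rot: [0.024, 3.132, 0.006]
force: [1.2, 1.1, 0.1]
gripper_width: 84.3
finger_force: 0.0
shift [-111.9  130.4    5.9] turn [ 0.27  0.5  11.62] yaw 89.1 -> 77.5 t 10.35 j6 -1.18
```

```bash
python3 m.py S1 cassette 407 289 -1 14; python3 -m crank '[[[-112,130,6,0,0,11.6,85],[-112,130,6,0,0,11.6,85],[-112,130,6,0,0,11.6,85],[-112,130,6,0,0,11.6,85],[-112,130,6,0,0,11.6,85],[-112,130,6,0,0,11.6,85],[-112,130,6,0,0,11.6,85],[-112,130,6,0,0,11.6,85]]]'; python3 m.py B1 cassette 522 418 -12 0 cassette 407 289 -1 14;python3 go.py 522 418 9 77.5
```

```text
S1 cassette [392.8 290.   -1.1] 1081.6
time: 11.2
tool_pos: [518.2, 415.5, 165.2]
ee_rot: [-0.342, -3.122, 0.001]
force: [-0.5, -0.3, 0.2]
gripper_width: 85.3
finger_force: 0.0
B1 cassette [521.3 416.5 -14. ] 87.8
B1 cassette [409.2 301.2  -6.2] 1114.4
shift [ -3.    3.1 156.4] turn [-0.01 -0.01 -0.01] yaw 77.5 -> 77.5 t 11.25 j6 -0.86
```

View pics/B1_o.png

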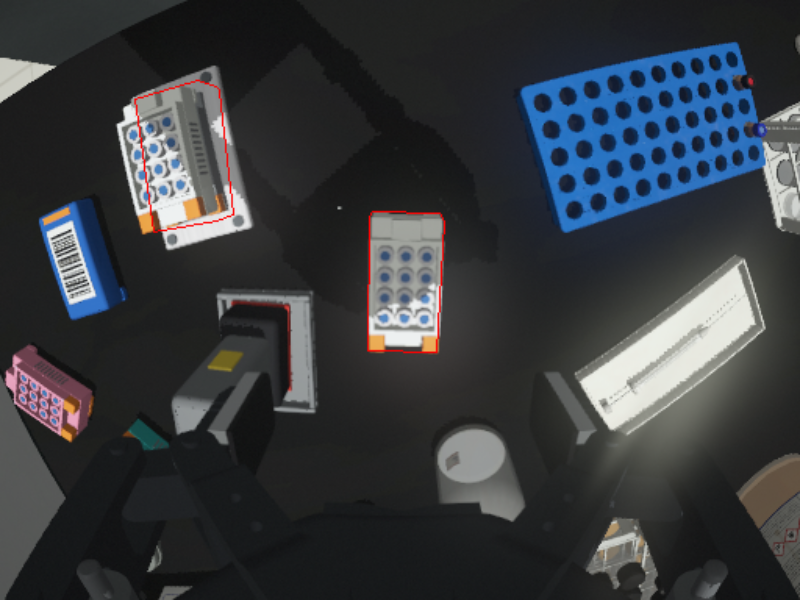

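A (175,155) sits flat on the dock, and B is outlined well at (405,282). Next I grasp B.

```bash
python3 -m crank '[[[-2.7,1.5,40,0,0,1.5,68],[-2.7,1.5,85,0,0,1.5,68],[-2.7,1.5,120,0,0,1.5,68],[-2.7,1.5,142,0,0,1.5,68],[-2.7,1.5,156,0,0,1.5,68],[-2.7,1.5,156,0,0,1.5,68],[-2.7,1.5,156,0,0,1.5,30],[-2.7,1.5,156,0,0,1.5,30],[-2.7,1.5,156,0,0,1.5,30],[-2.7,1.5,156,0,0,1.5,30],[-2.7,1.5,156,0,0,1.5,30],[-2.7,1.5,156,0,0,1.5,30]]]' 40
python3 -m crank '[[[0,0,0,0,0,0,30],[0,0,-40,0,0,0,30],[0,0,-80,0,0,0,30],[0,0,-120,0,0,0,30],[0,0,-160,0,0,0,30],[0,0,-160,0,0,0,30],[0,0,-160,0,0,0,30]]]'
python3 go.py 470 288.7 172 89.1
```

```text
time: 12.45
tool_pos: [523.5, 418.0, 11.8]
ee_rot: [0.382, 3.115, 0.003]
force: [0.2, -0.2, 7.2]
gripper_width: 42.8
finger_force: 42.4
time: 13.15
tool_pos: [522.4, 417.5, 170.6]
ee_rot: [0.382, 3.116, 0.002]
force: [-0.7, 0.3, -2.2]
gripper_width: 43.5
finger_force: 41.7
shift [  19.7 -137.6   -1.7] turn [  0.09   0.11 -13.08] yaw 76.0 -> 89.1 t 13.15 j6 -0.83
```

```bash
python3 -m crank '[[[20,-40,-4,0,0,-8,30],[10,-90,-4,0,0,-13,30],[10,-137,-4,0,0,-13,30],[10,-137,-4,0,0,-13,30],[10,-137,-4,0,0,-13,30],[10,-137,-4,0,0,-13,30],[10,-137,-4,0,0,-13,30]]]'
cat > s.py <<'E'
from fit import *
import pickle,sys
a=pickle.load(open("H2.pkl","rb")); c=cam("wrist"); pickle.dump(c,open(sys.argv[1]+".pkl","wb")); cv2.imwrite(f"pics/{sys.argv[1]}.png",cv2.resize(c["frame"],(800,600)))
t=cv2.cvtColor(a["frame"],cv2.COLOR_BGR2GRAY)[175:312,212:308]; g=cv2.cvtColor(c["frame"],cv2.COLOR_BGR2GRAY)
m=cv2.matchTemplate(g,t,cv2.TM_CCOEFF_NORMED); _,v,_,l=cv2.minMaxLoc(m); print("match",v,"shift px",l[0]-212,l[1]-175)
E
python3 s.py H3; python3 go.py 407 288.7 90 89.1
```

```text
time: 13.85
tool_pos: [479.2, 287.6, 173.0]
ee_rot: [-0.025, -3.141, -0.0]
force: [0.5, -0.4, -1.8]
gripper_width: 43.2
finger_force: 41.8
match 0.9596672058105469 shift px 0 -5
shift [72.3 -0.1 83.1] turn [ 0.01  0.   -0.  ] yaw 89.1 -> 89.1 t 13.9 j6 -1.23
```

View pics/H3.png

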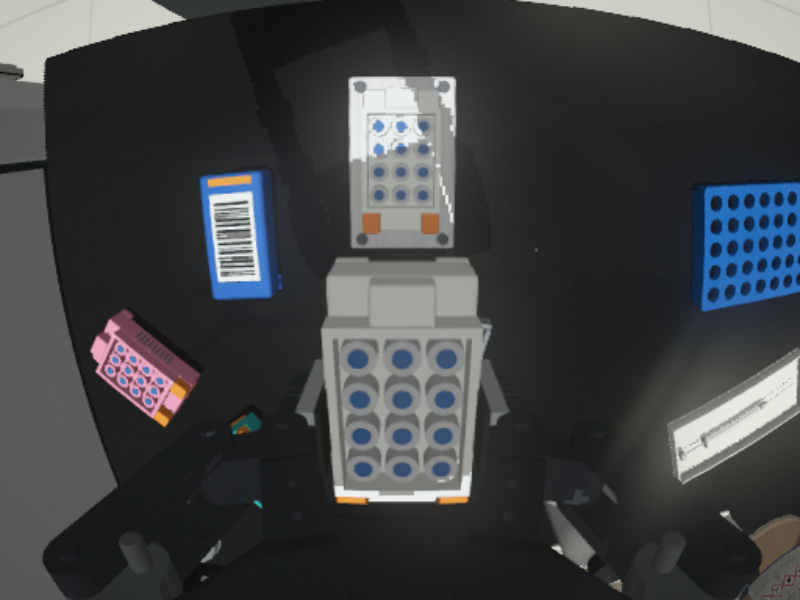

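B is held 2 mm further back than A was (row 258 against 264 in the picture), and A is flush on the dock at (400,160).

```bash
python3 -m crank '[[[40,0,20,0,0,0,30],[71.5,0,50,0,0,0,30],[71.5,0,85,0,0,0,30],[71.5,0,85,0,0,0,30],[71.5,0,85,0,0,0,30],[71.5,0,85,0,0,0,30],[71.5,0,85,0,0,0,30]]]'
python3 go.py 407.7 288.5 55 89.1
```

```text
time: 14.6
tool_pos: [409.7, 288.6, 90.5]
ee_rot: [0.027, 3.138, 0.002]
force: [0.5, -0.2, -0.7]
gripper_width: 43.2
finger_force: 41.8
shift [ 2.2 -0.2 35.5] turn [ 0.09  0.22 -0.09] yaw 89.0 -> 89.1 t 14.6 j6 -1.18
```

```bash
python3 -m crank '[[[2,0,8,0,0,0,30],[2,0,14,0,0,0,30],[2,0,20,0,0,0,30],[2,0,24,0,0,0,30],[2,0,26,0,0,0,30],[2,0,28,0,0,0,30],[2,0,30,0,0,0,30],[2,0,32,0,0,0,30],[2,0,34,0,0,0,30],[2,0,35,0,0,0,30],[2,0,35,0,0,0,30]]]'
```

```text
time: 15.7
tool_pos: [405.8, 288.0, 55.7]
ee_rot: [-0.026, -3.141, 0.001]
force: [-9.8, -3.9, 19.5]
gripper_width: 42.8
finger_force: 44.4
```

```bash
python3 -m crank '[[[0,0,0,0,0,0,60],[0,0,0,0,0,0,85],[0,0,0,0,0,0,85],[0,0,0,0,0,0,85],[0,0,-40,0,0,0,85],[0,0,-80,0,0,0,85],[0,0,-120,0,0,0,85],[0,0,-120,0,0,0,85],[0,0,-120,0,0,0,85]]]'
python3 go.py 455 178 172 92
```

```text
time: 16.6
tool_pos: [406.2, 288.1, 174.1]
ee_rot: [0.027, 3.139, 0.001]
force: [-0.1, 0.3, -1.4]
gripper_width: 84.9
finger_force: 0.0
shift [ -50.7 -109.3    2.1] turn [ 0.05  0.12 -2.98] yaw 89.0 -> 92.0 t 16.6 j6 -1.18
```

```bash
python3 -m crank '[[[-51,-109,2,0,0,-3,85],[-51,-109,2,0,0,-3,85],[-51,-109,2,0,0,-3,85],[-51,-109,2,0,0,-3,85],[-51,-109,2,0,0,-3,85],[-51,-109,2,0,0,-3,85]]]'
python3 m.py C1 cover 451 177 182 0; python3 go.py 451 177 7 92
```

```text
time: 17.2
tool_pos: [453.7, 178.9, 170.3]
ee_rot: [0.057, -3.139, -0.0]
force: [-0.6, 0.4, -0.8]
gripper_width: 84.9
finger_force: 0.0
C1 cover [449.9 179.9 181. ] 81.2
shift [  2.6  -2.  163.6] turn [ 0.01 -0.09  0.11] yaw 92.1 -> 92.0 t 17.25 j6 -1.48
```

View pics/C1_o.png

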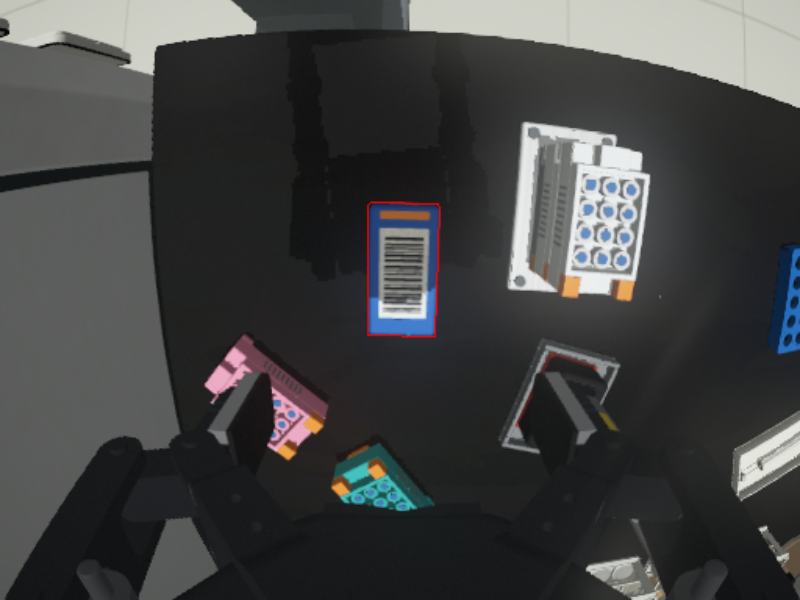

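The cover is outlined well at (404,270) with its orange bar toward the base. The stack stands flush at (600,220).

```bash
python3 -m crank '[[[3.7,0.9,50,0,0,1,75],[3.7,0.9,100,0,0,1,75],[3.7,0.9,135,0,0,1,75],[3.7,0.9,155,0,0,1,75],[3.7,0.9,166,0,0,1,75],[3.7,0.9,166,0,0,1,30],[3.7,0.9,166,0,0,1,30],[3.7,0.9,166,0,0,1,30],[3.7,0.9,166,0,0,1,30],[3.7,0.9,166,0,0,1,30],[3.7,0.9,166,0,0,1,30],[3.7,0.9,166,0,0,1,30]]]' 40
python3 -m crank '[[[0,0,0,0,0,0,30],[0,0,-40,0,0,0,30],[0,0,-80,0,0,0,30],[0,0,-120,0,0,0,30],[0,0,-160,0,0,0,30],[0,0,-200,0,0,0,30],[0,0,-200,0,0,0,30],[0,0,-200,0,0,0,30]]]'
python3 go.py 450 230 210; python3 -c "
from h import *;print(np.round(r.state()['joint_positions'],2))"
```

```text
time: 18.45
tool_pos: [452.3, 179.1, 6.7]
ee_rot: [-0.028, 3.139, 0.001]
force: [-0.1, 0.9, 6.6]
gripper_width: 43.5
finger_force: 41.8
time: 19.25
tool_pos: [451.4, 178.8, 206.0]
ee_rot: [-0.028, 3.139, 0.0]
force: [-0.6, 0.5, -1.3]
gripper_width: 43.2
finger_force: 41.6
shift [ 0.5 51.2 -4. ] turn [ 0.01  0.11 -0.  ] yaw 91.0 -> 91.0 t 19.25 j6 -1.46
[ 0.13 -0.06  1.87 -0.    1.32 -1.46]
```

```bash
python3 -m crank '[[[0,0,0,0,0,91,30],[0,0,0,0,0,91,30],[0,0,0,0,0,91,30],[0,0,0,0,0,91,30],[0,0,0,0,0,91,30],[0,0,0,0,0,91,30],[0,0,0,0,0,91,30],[0,0,0,0,0,91,30],[0,0,0,0,0,91,30],[0,0,0,0,0,91,30],[0,0,0,0,0,91,30],[0,0,0,0,0,91,30]]]'
python3 go.py 337 288.5 200 -90.9
```

```text
time: 20.45
tool_pos: [449.6, 178.6, 203.0]
ee_rot: [-2.219, -2.22, 0.006]
force: [-0.8, -1.1, -0.9]
gripper_width: 43.4
finger_force: 41.4
shift [ 110.  -112.5    3.4] turn [ -0.23  -0.17 -89.09] yaw 0.0 -> 89.1 t 20.45 j6 0.13
```

```bash
python3 -m crank '[[[110,-112,3,0,0,90.9,30],[110,-112,3,0,0,90.9,30],[110,-112,3,0,0,90.9,30],[110,-112,3,0,0,90.9,30],[110,-112,3,0,0,90.9,30],[110,-112,3,0,0,90.9,30],[110,-112,3,0,0,90.9,30],[110,-112,3,0,0,90.9,30],[110,-112,3,0,0,90.9,30],[110,-112,3,0,0,90.9,30],[110,-112,3,0,0,90.9,30],[110,-112,3,0,0,90.9,30]]]'
python3 go.py 407 288.5 140; python3 m.py H4 dock 407 288 -1 0 cover 337 288.5 -1 195
```

```text
time: 21.65
tool_pos: [338.2, 288.4, 201.0]
ee_rot: [3.14, -0.022, -0.004]
force: [0.1, 0.0, -0.8]
gripper_width: 43.4
finger_force: 41.5
shift [69.  -1.1 60.8] turn [ 0.06  0.13 -0.  ] yaw -90.8 -> -90.8 t 21.65 j6 2.02
H4 dock [406.5 287.8  -0.5] 422.2
H4 cover [338.2 288.7   0.4] 1406.2
```

View pics/H4_o.png

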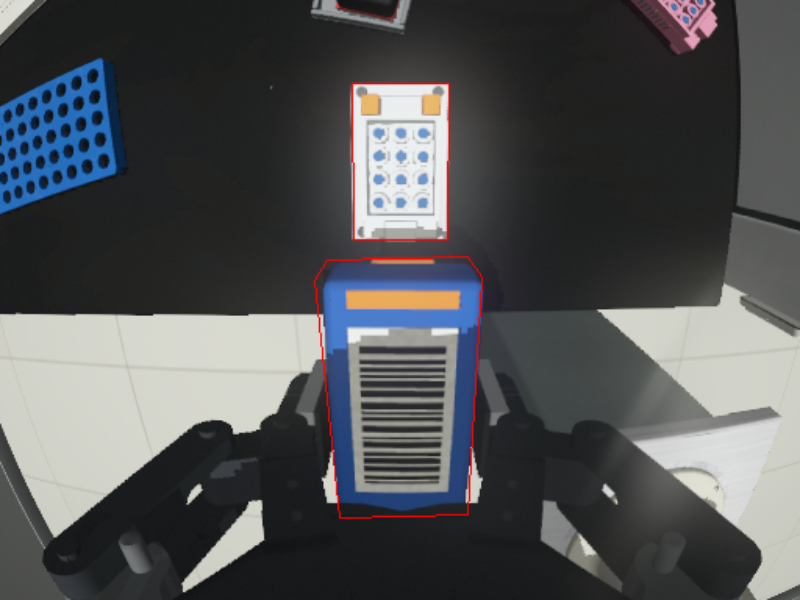

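The cover is held at (400,385) with its orange end toward the posts of the stack at (370,104) and (431,104). I'll compare the front edges in this view.

Run:
```python
from fit import *
import pickle
c=pickle.load(open("H4.pkl","rb")); f=c["frame"]; h=cv2.cvtColor(f,cv2.COLOR_BGR2HSV)
o=((h[...,0]>5)&(h[...,0]<25)&(h[...,1]>100)&(h[...,2]>120)).astype(np.uint8)
n,l,s,ce=cv2.connectedComponentsWithStats(o)
for i in range(1,n):
    if s[i,4]>20: print(s[i],ce[i])
b=((h[...,0]>95)&(h[...,0]<125)&(h[...,1]>100)&(h[...,2]>60))
for col in(225,240,275,290): print(col,np.where(b[150:,col])[0][:1]+150)
for rw in(185,200,300): w=np.where(b[rw,190:320])[0]+190; print("row",rw,w.min(),w.max())
print("stack front top", proj(c,[449,288.5,82]), "side", proj(c,[440,266.5,82]),proj(c,[440,310.5,82]))
print("stack front top -2", proj(c,[447,288.5,82]))
for x in(336,338,340): print("cover",x,"front low",proj(c,[x+42,288.5,203]),"front top",proj(c,[x+42,288.5,227]),"lug",proj(c,[x+42,288.5,195]), "back top",proj(c,[x-42,288.5,227]))
```

```text
[231  60  12  14 142] [236.48591549  66.54225352]
[271  60  11  13 135] [276.04444444  66.35555556]
[237 166  41   3 118] [257.79661017 166.97457627]
[222 186  72  11 780] [257.03846154 191.07692308]
225 [169]
240 [171]
275 [176]
290 [169]
row 185 206 308
row 200 207 308
row 300 214 299
stack front top (np.float64(57.02890757652668), np.float64(255.05623184412008)) side (np.float64(67.02166605774494), np.float64(280.71485017689866)) (np.float64(67.76096620412896), np.float64(229.70383453478917))
stack front top -2 (np.float64(59.26035177451783), np.float64(255.08783962464267))
cover 336 front low (np.float64(169.53724998964697), np.float64(255.9197380070263)) front top (np.float64(183.42753472009815), np.float64(255.80480641941335)) lug (np.float64(165.84921316159168), np.float64(255.95054911116452)) back top (np.float64(334.1758070170669), np.float64(258.2020567953764))
cover 338 front low (np.float64(165.53019324056044), np.float64(255.8602223497104)) front top (np.float64(178.7085278512981), np.float64(255.73284333971517)) lug (np.float64(162.03685464125053), np.float64(255.89428092937678)) back top (np.float64(331.6388184594456), np.float64(258.1600823816234))
cover 340 front low (np.float64(161.49825236358268), np.float64(255.80043221339812)) front top (np.float64(173.9477934772702), np.float64(255.66043068421806)) lug (np.float64(158.2031976514753), np.float64(255.8377751864161)) back top (np.float64(329.05791907306104), np.float64(258.1174414901543))
```

```bash
python3 -m crank '[[[30,0.2,20,0,0,0,30],[68,0.2,50,0,0,0,30],[68,0.2,85,0,0,0,30],[68,0.2,85,0,0,0,30],[68,0.2,85,0,0,0,30],[68,0.2,85,0,0,0,30],[68,0.2,85,0,0,0,30],[68,0.2,85,0,0,0,30]]]'
python3 go.py 406.4 288.2 80.5 -90.9
```

```text
time: 22.5
tool_pos: [407.6, 288.0, 118.9]
ee_rot: [-3.14, 0.023, -0.004]
force: [0.1, 0.5, -0.2]
gripper_width: 43.2
finger_force: 41.5
shift [-1.3 -0.1 38.4] turn [-0.06 -0.15  0.07] yaw -90.8 -> -90.9 t 22.5 j6 1.96
```

```bash
python3 -m crank '[[[-1,0,10,0,0,0,30],[-1,0,18,0,0,0,30],[-1,0,24,0,0,0,30],[-1,0,27,0,0,0,30],[-1,0,29,0,0,0,30],[-1,0,31,0,0,0,30],[-1,0,33,0,0,0,30],[-1,0,35,0,0,0,30],[-1,0,37,0,0,0,30],[-1,0,38,0,0,0,30],[-1,0,38,0,0,0,30]]]'
```

```text
time: 23.6
tool_pos: [406.1, 287.6, 80.7]
ee_rot: [3.141, -0.024, -0.0]
force: [-4.7, -2.3, 10.3]
gripper_width: 43.1
finger_force: 42.9
```

```bash
python3 -m crank '[[[0,0,1,0,0,0,30],[0,0,1,0,0,0,60],[0,0,1,0,0,0,85],[0,0,1,0,0,0,85],[0,0,1,0,0,0,85],[0,0,-40,0,0,0,85],[0,0,-90,0,0,0,85],[0,0,-140,0,0,0,85],[0,0,-170,0,0,0,85],[0,0,-170,0,0,0,85],[0,0,-170,0,0,0,85]]]'
python3 go.py 500 300 250
python3 - <<'E'
from h import *
c=cam("scene"); cv2.imwrite("pics/sc1.png",cv2.resize(c["frame"][150:320,110:310],(800,680))[:600])
for k,z in(("cover_label",106),("cover_center",90),("reader_center",65),("reader_nose",4),("reader_tray",0)): print(k,[(round(d["p"],2),np.round(at_z(c,*d["at"],z))) for d in r.mark_of("scene",k)[:2]])
E
```

```text
time: 24.7
tool_pos: [406.1, 287.6, 249.4]
ee_rot: [-3.141, 0.024, -0.001]
force: [0.3, -0.3, -0.6]
gripper_width: 85.0
finger_force: 0.0
shift [ 93.7 -13.9  -0.5] turn [-0.02 -0.05 -0.  ] yaw -90.9 -> -90.9 t 24.7 j6 1.96
cover_label [(0.68, array([412., 293., 106.]))]
cover_center [(0.82, array([409., 296.,  90.])), (0.61, array([483., 246.,  90.]))]
reader_center [(0.72, array([550., 313.,  65.]))]
reader_nose [(0.76, array([545., 308.,   4.]))]
reader_tray [(0.54, array([564., 298.,   0.])), (0.4, array([721., 326.,   0.]))]
```

View pics/sc1.png

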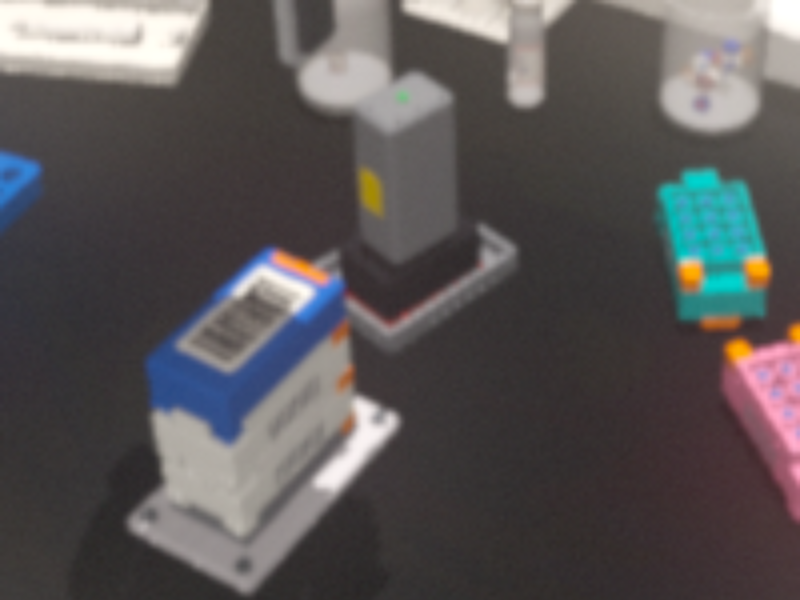

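The stack is flush with the cover on top at (250,320). The reader stands in its tray at (410,190). Next I measure the reader.

```bash
python3 -m crank '[[[94,-14,0,0,0,0,85],[94,-14,0,0,0,0,85],[94,-14,0,0,0,0,85],[94,-14,0,0,0,0,85]]]'
cat > t.py <<'E'
from h import *
import pickle,sys
c=cam("wrist");pickle.dump(c,open(sys.argv[1]+".pkl","wb"))
for k,z in(("reader_center",65),("reader_nose",4),("reader_tray",0),("cover_label",106)): print(k,[(round(d["p"],2),np.round(d["at"]),np.round(at_z(c,*d["at"],z))) for d in r.mark_of("wrist",k)[:2]])
cv2.imwrite(f"pics/{sys.argv[1]}.png",cv2.resize(c["frame"],(800,600),interpolation=cv2.INTER_CUBIC))
E
python3 t.py R1; python3 go.py 553 304 200
```

```text
time: 25.4
tool_pos: [500.1, 299.8, 247.7]
ee_rot: [3.141, -0.025, -0.005]
force: [-0.4, 0.1, 0.3]
gripper_width: 84.8
finger_force: 0.0
reader_center []
reader_nose []
reader_tray [(0.89, array([114., 250.]), array([554., 308.,   0.]))]
cover_label [(0.61, array([259., 262.]), array([403., 296., 106.]))]
shift [53.5 -4.5 50. ] turn [-0.02 -0.04 -0.  ] yaw -90.8 -> -90.8 t 25.65 j6 1.92
```

View pics/R1.png

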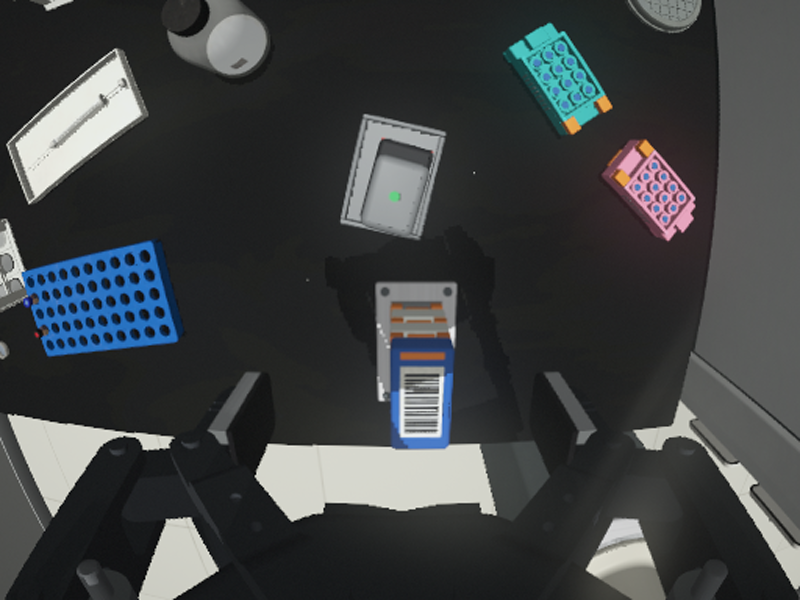

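Handle top corners are about (378,164), (433,171), (419,238), (362,230); tray rim corners are (365,114), (445,130), (341,223).

Run:
```python
from fit import *
import pickle
c=pickle.load(open("R1.pkl","rb"))
H=[at_z(c,v*.64,u*.64,126)[:2] for u,v in((378,164),(433,171),(419,238),(362,230))]
print(np.round(H,1).tolist(),"c",np.mean(H,0)); 
for i in range(4): d=H[(i+1)%4]-H[i]; print(round(np.hypot(*d),1),round(np.degrees(np.arctan2(d[1],d[0])),1))
T=[at_z(c,v*.64,u*.64,14)[:2] for u,v in((365,114),(445,130),(341,223))]
print("tray c",(T[1]+T[2])/2,[(round(np.hypot(*d),1),round(np.degrees(np.arctan2(d[1],d[0])),1)) for d in(T[1]-T[0],T[0]-T[2])])
# handle: top gradient
f=cv2.cvtColor(c["frame"],cv2.COLOR_BGR2GRAY); cv2.imwrite("pics/R1c.png",cv2.resize(f[65:160,210:295],(680,760),interpolation=cv2.INTER_CUBIC)[:600])
print(fitroi(c,"tray",[553,304,-12],0))
```

```text
[[568.7, 311.9], [564.2, 281.0], [525.6, 289.3], [530.9, 322.1]] c [547.3618414  301.07139399]
31.2 -98.2
39.5 167.9
33.2 80.8
39.1 -15.0
tray c [556.07233836 306.2516508 ] [(np.float64(64.9), np.float64(-102.4)), (np.float64(91.1), np.float64(-14.0))]
(array([556.1, 307. , -13.8]), np.float64(24.2))
```

View pics/R1c.png

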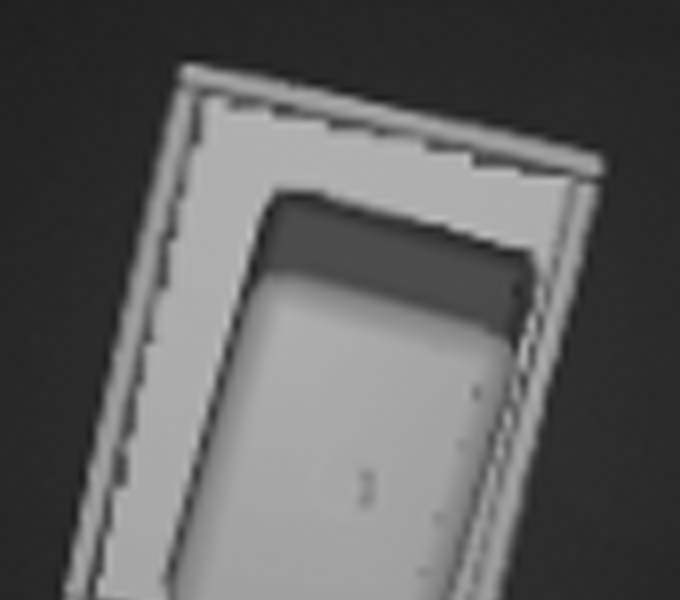

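```bash
python3 -m crank '[[[48,-1.6,0,0,0,12.2,85],[48,-1.6,10,0,0,12.2,85],[48,-1.6,60,0,0,12.2,85],[48,-1.6,100,0,0,12.2,85],[48,-1.6,140,0,0,12.2,85],[48,-1.6,165,0,0,12.2,85],[48,-1.6,178,0,0,12.2,85],[48,-1.6,178,0,0,12.2,85],[48,-1.6,178,0,0,12.2,85]]]'
python3 t.py R2; python3 go.py 547.5 301.2 70 -103
```

```text
time: 26.55
tool_pos: [549.1, 301.4, 73.1]
ee_rot: [-3.12, 0.357, -0.004]
force: [1.1, -0.0, 0.5]
gripper_width: 85.0
finger_force: 0.0
reader_center []
reader_nose []
reader_tray []
cover_label []
shift [-1.6  0.4  2.9] turn [-0.08 -0.13 -0.08] yaw -103.1 -> -103.0 t 26.8 j6 2.11
```

View pics/R2.png

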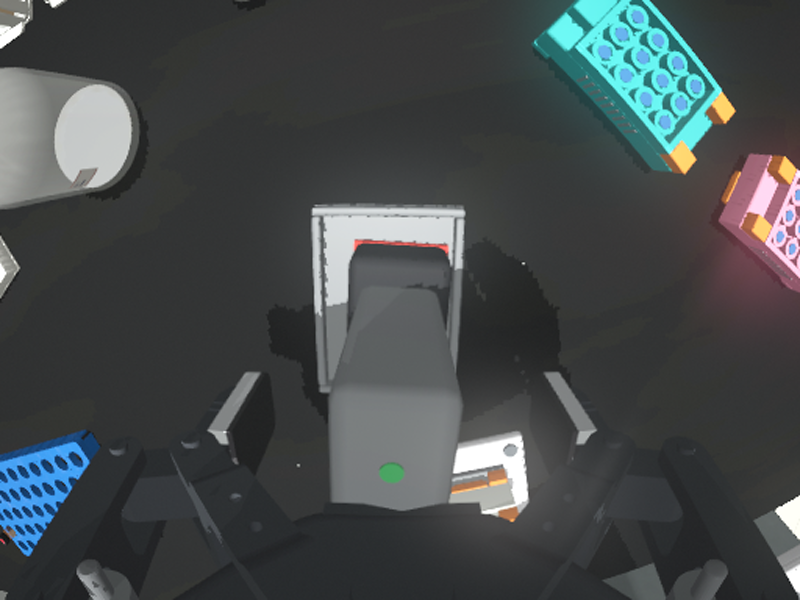

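The handle (396,440) stands between the fingers, aligned to within a couple of degrees. I close and lift.

```bash
python3 -m crank '[[[0,-0.7,0,0,0,1.5,50],[0,-0.7,0,0,0,1.5,20],[0,-0.7,0,0,0,1.5,20],[0,-0.7,0,0,0,1.5,20],[0,-0.7,0,0,0,1.5,20],[0,-0.7,0,0,0,1.5,20],[0,-0.7,0,0,0,1.5,20],[0,-0.7,0,0,0,1.5,20],[0,-0.7,0,0,0,1.5,20],[0,-0.7,0,0,0,1.5,20]]]' 45
python3 -m crank '[[[0,0,0,0,0,0,20],[0,0,-20,0,0,0,20],[0,0,-50,0,0,0,20],[0,0,-90,0,0,0,20],[0,0,-140,0,0,0,20],[0,0,-180,0,0,0,20],[0,0,-180,0,0,0,20],[0,0,-180,0,0,0,20]]]'
python3 go.py 406.5 288.2 235 -90.9
```

```text
time: 27.8
tool_pos: [548.3, 301.6, 71.2]
ee_rot: [3.116, -0.399, -0.0]
force: [1.0, 0.6, 0.1]
gripper_width: 31.7
finger_force: 42.9
time: 28.6
tool_pos: [548.5, 301.7, 251.9]
ee_rot: [-3.116, 0.399, -0.002]
force: [-0.5, 0.1, -2.9]
gripper_width: 31.5
finger_force: 43.0
shift [-134.1   48.8   16.7] turn [ -0.03  -0.07 -13.68] yaw -104.6 -> -90.9 t 28.6 j6 2.14
```

```bash
python3 -m crank '[[[-134,49,18,0,0,-13.7,20],[-134,49,18,0,0,-13.7,20],[-134,49,18,0,0,-13.7,20],[-134,49,18,0,0,-13.7,20],[-134,49,18,0,0,-13.7,20],[-134,49,18,0,0,-13.7,20],[-134,49,18,0,0,-13.7,20],[-134,49,18,0,0,-13.7,20]]]'
python3 t.py R3; python3 go.py 407 288.3 233.5 -90.9
python3 - <<'E'
from h import *
c=cam("scene"); cv2.imwrite("pics/sc2.png",cv2.resize(c["frame"][60:300,80:400],(800,600)))
for k,z in(("cover_label",106),("reader_center",227),("reader_nose",166)): print(k,[(round(d["p"],2),np.round(at_z(c,*d["at"],z))) for d in r.mark_of("scene",k)[:2]])
E
```

```text
time: 29.4
tool_pos: [407.3, 288.0, 233.4]
ee_rot: [-3.141, 0.025, -0.0]
force: [1.1, 0.6, -1.1]
gripper_width: 31.7
finger_force: 42.7
reader_center []
reader_nose []
reader_tray [(0.92, array([ 41., 238.]), array([556., 309.,   0.]))]
cover_label []
shift [ 0.4 -0.4 -0.2] turn [-0.   -0.    0.01] yaw -90.9 -> -90.9 t 29.65 j6 1.96
cover_label [(0.74, array([410., 288., 106.]))]
reader_center [(0.71, array([418., 294., 227.])), (0.58, array([437., 254., 227.]))]
reader_nose [(0.22, array([304., 192., 166.])), (0.22, array([348., 241., 166.]))]
```

View pics/sc2.png

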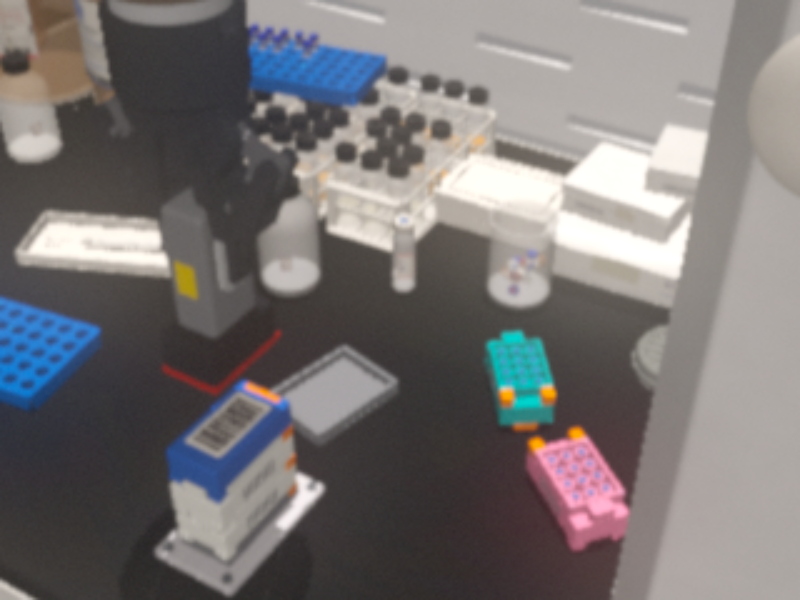

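The reader hangs at (222,340), upright above the label (233,425). Its wide side runs along the bars. I hold.

```bash
for i in 1 2 3; do python3 -m crank '[[[0,0,0,0,0,0,20],[0,0,0,0,0,0,20],[0,0,0,0,0,0,20],[0,0,0,0,0,0,20],[0,0,0,0,0,0,20],[0,0,0,0,0,0,20],[0,0,0,0,0,0,20],[0,0,0,0,0,0,20],[0,0,0,0,0,0,20],[0,0,0,0,0,0,20],[0,0,0,0,0,0,20],[0,0,0,0,0,0,20]]]' | sed -n 1,2p; done
python3 go.py 551 303.5 252 -104.3
```

```text
time: 31.05
tool_pos: [406.3, 287.9, 233.3]
time: 32.25
tool_pos: [406.3, 288.0, 233.3]
time: 33.45
tool_pos: [406.3, 287.9, 233.3]
shift [144.4 -17.8 -18.7] turn [-0.   -0.   13.42] yaw -90.9 -> -104.3 t 33.45 j6 1.96
```

```bash
python3 -m crank '[[[50,0,-19,0,0,4,20],[100,-10,-19,0,0,10,20],[149,-20.5,-19,0,0,13.4,20],[149,-20.5,-19,0,0,13.4,20],[149,-20.5,-19,0,0,13.4,20],[149,-20.5,-19,0,0,13.4,20],[149,-20.5,-19,0,0,13.4,20],[149,-20.5,-19,0,0,13.4,20],[149,-20.5,-19,0,0,13.4,20]]]'
python3 go.py 556 306 74 -104.3
```

```text
time: 34.35
tool_pos: [555.1, 306.3, 253.1]
ee_rot: [-3.117, 0.39, -0.002]
force: [-0.3, -0.1, -2.0]
gripper_width: 31.6
finger_force: 42.8
shift [8.000e-01 1.000e-01 1.791e+02] turn [-0.03 -0.05  0.05] yaw -104.3 -> -104.3 t 34.35 j6 2.13
```

```bash
python3 -m crank '[[[0.5,0,50,0,0,0,20],[0.5,0,100,0,0,0,20],[0.5,0,140,0,0,0,20],[0.5,0,160,0,0,0,20],[0.5,0,170,0,0,0,20],[0.5,0,175,0,0,0,20],[0.5,0,178,0,0,0,20],[0.5,0,180,0,0,0,20],[0.5,0,181,0,0,0,20],[0.5,0,181,0,0,0,20]]]'
```

```text
time: 35.35
tool_pos: [556.6, 306.2, 72.1]
ee_rot: [-3.117, 0.39, -0.002]
force: [0.7, -0.2, -1.3]
gripper_width: 31.4
finger_force: 42.8
```

Contact is expected at 71.2–71.5, so I lower a little more, then release and rise.

```bash
python3 -m crank '[[[0,0,0.5,0,0,0,20],[0,0,1,0,0,0,20],[0,0,1.3,0,0,0,20],[0,0,1.3,0,0,0,20]]]'
python3 -m crank '[[[0,0,0,0,0,0,40],[0,0,0,0,0,0,60],[0,0,0,0,0,0,85],[0,0,0,0,0,0,85],[0,0,0,0,0,0,85],[0,0,-30,0,0,0,85],[0,0,-80,0,0,0,85],[0,0,-130,0,0,0,85],[0,0,-180,0,0,0,85],[0,0,-180,0,0,0,85],[0,0,-180,0,0,0,85],[0,0,-180,0,0,0,85]]]'
python3 - <<'E'
from h import *
c=cam("scene"); cv2.imwrite("pics/sc3.png",cv2.resize(c["frame"][60:300,80:400],(800,600)))
E
```

```text
time: 35.75
tool_pos: [556.6, 306.2, 71.2]
ee_rot: [-3.117, 0.39, -0.002]
force: [-1.8, -1.8, 5.5]
gripper_width: 31.6
finger_force: 43.8
time: 36.95
tool_pos: [555.3, 305.8, 248.3]
ee_rot: [3.116, -0.39, -0.004]
force: [-0.6, -0.2, -0.5]
gripper_width: 85.1
finger_force: 0.0
```

View pics/sc3.png

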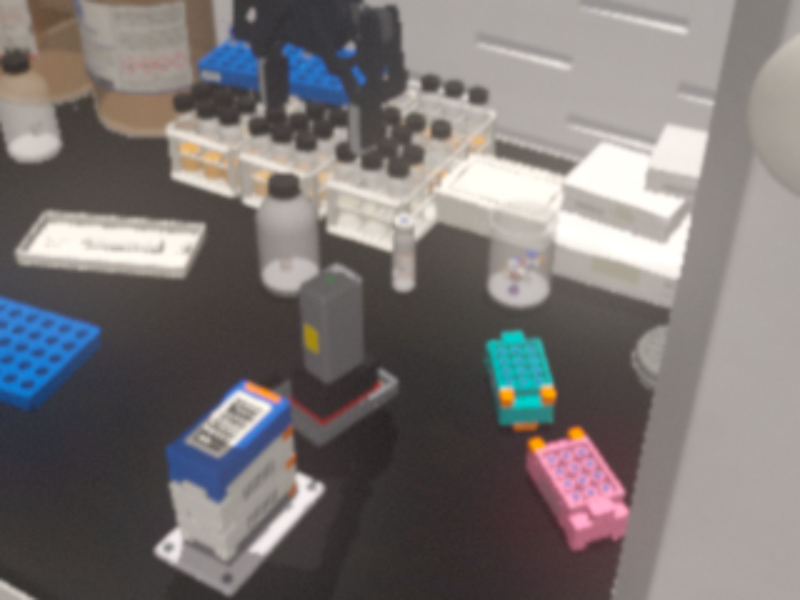

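The reader stands upright in its tray at (335,350), and the stack at (230,470) is intact. No other white cassette is on the bench.

```bash
python3 -c "from bench import r;print(r.hand_in())"
```

```text
the job is handed in; nothing more can be done
None
```

I stacked both white cassettes and the cover flush on the dock, held the reader about 6 cm above the label for over 2 s, stood it back upright in its tray, and handed the job in at about 37 s.

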